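# Build a test-sieve stack on the sieve shaker

## Task

Build the sieve stack on the shaker, ready for a powder sample: receiving pan in the shaker's collar, then the fine (blue) sieve, the medium (green) and the coarse (yellow) on top, each upright and nested fully home in the one below. Set the parts down rather than dropping them, as the meshes are delicate. Leave the black lid where it lies, since the sample goes in first, and do not disturb the other things on the worktop.

Things in the scene. Friction and masses are not known exactly. Their poses are not given: they have to be found in the camera images.
- shaker_seat (a point): Seat of the sieve shaker: centre of the top edge of the dark steel collar (64 mm outside, 57 mm opening, 10 mm deep) on the round aluminium plate of a low white shaker (136 mm deep, 114 mm wide; control panel with dial towards the robot). Collar top 67 mm above the worktop. Fixed, but elsewhere and turned each time.
- pan: Receiving pan: bare silver metal cup, closed floor, 32 mm high. Below a tapered spigot, 8 mm deep, 49 to 54 mm across, that enters the rim beneath; above it a 64 mm round frame, 24 mm high, wall 3.5 mm, mouth 57 mm. Grip across the frame, above the shoulder. Origin: centre of the underside, z up; home, it is 8 mm below the seat point. 50 to 100 g. Starts upright on the worktop.
- sieve_fine: Fine sieve, goes on the pan: blue plastic frame, close steel mesh near its bottom that looks nearly solid grey. Round, same outside shape and grip as the pan (64 mm across, 32 mm high, 8 mm spigot below), open mouth 57 mm. Origin: centre of its underside, z up. Home, its shoulder rests on the rim below, its origin 24 mm above that part's origin. 40 to 85 g. Starts upright on the worktop.
- sieve_medium: Medium sieve, goes on the fine one: green plastic frame, steel mesh near its bottom with wires 3.5 mm apart. Round, same outside shape and grip as the pan (64 mm across, 32 mm high, 8 mm spigot below), open mouth 57 mm. Origin: centre of its underside, z up. Home, its shoulder rests on the rim below, its origin 24 mm above that part's origin. 40 to 85 g. Starts upright on the worktop.
- sieve_coarse: Coarse sieve, goes on top of the medium one: yellow plastic frame, open steel mesh near its bottom, wires 7.5 mm apart. Round, same outside shape and grip as the pan (64 mm across, 32 mm high, 8 mm spigot below), open mouth 57 mm. Origin: centre of its underside, z up. Home, its shoulder rests on the rim below, its origin 24 mm above that part's origin. 40 to 85 g. Starts upright on the worktop.
- sieve_lid: Lid of the sieve set, to be left where it lies: black disc 64 mm across with a small round knob in the middle, 33 mm high in all, standing upright. Origin: centre of its underside.
- amber_bottle: Bystander: brown dispensing bottle with white cap, 56 mm in diameter, 128 mm high, at the back of the worktop. Origin: centre of its underside.
- sample_jar: Bystander: white jar with red screw lid, 68 mm in diameter, 62 mm high, at the back of the worktop. Origin: centre of its underside. To its left stands the tall fixed wire-basket carousel (0.9 m high; it fills the worktop beyond x = 0.59 for y from 0.05 to 0.35 and slants back to x = 0.74 at y = -0.19): swing the arm clear of it.
- weigh_dishes: Bystander: small stack of white weighing dishes, 68 mm across, 30 mm high, on the worktop. Origin: centre of its underside.
- label_roll_b: Bystander: roll of white labels on a brown core, 68 mm across, 37 mm high, at the right end of the work. Origin: centre of its underside.
There are look-alikes about, which are no part of the job. Leave any pink look-alike of the sieve_fine alone.

How it is judged:
By the outcome, as a careful person would: the job done as asked, in the order asked, and still so for the second after the job is handed in, with the robot touching nothing.
It also fails if it takes over 88 s, if anything falls off the work surface, if the arm or the gripper's body presses on something with over 40 N, if the wrist force passes 120 N, or if a joint passes its speed limit or range.

## Robot

A 7-joint arm with a two-finger parallel gripper is mounted at the origin on a cart in front of the work surface, level with it; the furniture and walls round the work are solid. World frame = base frame: x ahead of the robot, y to its left, z up, the work surface at z = 0. Lengths are in m, angles in degrees, forces in N, time in s.
With the tool pointing down it reaches from about 0.4 to 0.85 m from the base axis. Payload 4.5 kg.
Tool frame: the origin (TCP) lies midway between the tips of the shut fingers; the grasp point (between the pads) lies 19 mm behind it (arm.hold_point_z is the distance from the TCP to the grasp point, in m); z points along the fingers, y is the line along which they close (so a half turn about z gives the same grasp; the last joint's range is limited). The gripper opens to 88 mm and grips with 3 to 60 N. Pads are 18 mm wide; open, the fingers measure 123 mm over their backs; the gripper's body (75 mm by 187 mm) begins 45 mm behind the grasp point.
Start: joints at [-75.241, 39.483, -11.15, 89.685, 9.013, 51.709, -12.324], TCP at [0.139, 0.609, 0.202] pointing down, gripper open.
Joint ranges: [-172.22, 172.22], [-26.19, 119.32], [-84.43, 86.54], [7.71, 146.69], [-57.33, 237.33], [2.42, 119.75], [-152.13, 152.13]. Speed limits (degrees/s): [147.25, 147.25, 180, 180, 180, 180, 180].

## Interface

Orientations are given as [roll, pitch, yaw] about the fixed x, y, z axes, in that order (R = Rz(yaw) Ry(pitch) Rx(roll)).
In Python, from rig import arm, cams gives the robot as it stands.
- The arm moves only by the tool move_arm, never from a script. Its argument "steps" is a list of rows, each an object of numbers: "fingers": the finger opening in mm, from 0 to 88.1; "dx", "dy", "dz": the shift along the tool's x, y, z in mm; "turn": the turn about the tool's z in rad. In form: [{"fingers": .., "dx": .., "dy": .., "dz": .., "turn": ..}, ...]. A call has 1 to 20 rows; each row shifts and turns the commanded pose from where the row before left it, along the tool's axes as they then stand; what a row does not reach is not made up. A row lasts 1/8 s, in which the tool goes at most 62.5 mm and 10.7 degrees, less where a joint would pass 70% of its speed; a pose out of reach is approached as far as the arm can. A call is refused whole if a number of a shift passes 62.5 or a number of a turn 0.188, either way. A call with a gripper value outside its range is refused whole. The fingers move at their own pace and stop on an object; "force" is the grip in N (left out, the last holds). Time passes only in rows, so rows that do not move let the fingers close. It gives the time, the measured TCP pose, the force, the opening and the grip force at its end, in the units of the state.
- arm.read_state(): the state, without advancing time (a new reading comes with each control period).
- cams.grab_frame(name): name is "scene" or "top" or "wrist"; returns (picture, depth): 384x512x3 uint8, blue, green, red; 384x512 float32, m along the optical axis (not along the pixel's ray), 0 where there is no reading.
- cams.get_calibration(name): a dict with "fx", "fy", "cx", "cy" (pixels), "extrinsics" (4x4, takes a point from world to camera coordinates); the wrist camera has in their place "tool_from_camera" (4x4, takes a point from camera to tool coordinates, whose origin is the TCP and whose axes are the flange's). Camera axes: x right, y down, z forward; pixel columns grow to the right and rows downward; lengths in m; the calibration is good to about 2 mm. A picture is of the moment at which its call begins: read the wrist's pose just before it. get_calibration takes no time and is no camera call.
- arm.job_done(): hands the job in; it is judged then, once.
Trained networks look in the newest picture that a camera, given by its name, has taken for a name from the list of things; names that differ only in an ending like _2 or _b are one class to them, and where a whole thing is asked for, a point or a joint stands for the part that bears it (a point fixed in the world has none). Each returns a list of dicts, best first, with "score" (0 to 1); they miss things now and then, are a little off and sometimes report something else, mostly with a low value. They report only what shows in the picture. A call takes as long as a camera call. They do not tell look-alikes from the thing itself.
- cams.look_for(camera, name): "location" ([x, y, z] in m, in the coordinates of the camera as it stood for that picture, good to about 4 mm: the middle of the surface that is visible of it).
The state is a dict: "time": time; "joint_positions": joint angles; "joint_vel": joint speeds; "tau": joint torques, N m; "eef_pos": TCP position; "ee_rot": TCP orientation; "contact_force": force on the tool from outside, world axes, zero at the start; "torque": the same for the moment, N m; "width": opening from 0.0 (shut) to 1.0 (fully open); "finger_force": force on a finger pad.
Only numpy, scipy, OpenCV 4.12 (cv2) and the standard library are available. Lean on these libraries where they do the work, as an engineer would, in place of code of your own. Each camera call takes 0.05 s, during which the arm holds its last target. There are 200 camera calls.

## Working session

There is one attempt and no reset: what is moved stays moved. The work goes in short steps, Python scripts to look and compute and a tool call to move; the robot and the scene stay as the last step left them, time stands still between calls to the robot, and variables do not carry over. Pictures are saved under pics/ and viewed, at most 14 in all, crops included, and the job is handed in when it is done.

Besides the shell and the picture viewer there is one more tool, called after "Call:" as name(argument=value, ...), one argument or row to a line, values as JSON. move_arm: Moves the arm, as the interface text tells. Its arguments: {"type":"object","properties":{"steps":{"type":"array","items":{"type":"object","properties":{"fingers":{"type":"number"},"dx":{"type":"number"},"dy":{"type":"number"},"dz":{"type":"number"},"turn":{"type":"number"}}}},"force":{"type":"number"}},"required":["steps"]}

```bash
ls; mkdir -p pics; cat > h.py <<'E'
import numpy as np,cv2
from rig import arm,cams
from scipy.spatial.transform import Rotation as R
def grab(n,f=None):
    s=arm.read_state(); p,d=cams.grab_frame(n)
    if f: cv2.imwrite('pics/'+f,p)
    return s,p,d
def TW(n,s):  # world from camera
    c=cams.get_calibration(n)
    if n!='wrist': return np.linalg.inv(np.array(c['extrinsics']))
    T=np.eye(4);T[:3,:3]=R.from_euler('xyz',s['ee_rot'],degrees=True).as_matrix();T[:3,3]=s['eef_pos']
    return T@np.array(c['tool_from_camera'])
def cloud(n,s,d):
    c=cams.get_calibration(n);v,u=np.mgrid[:d.shape[0],:d.shape[1]]
    P=np.stack([(u-c['cx'])/c['fx']*d,(v-c['cy'])/c['fy']*d,d],-1);T=TW(n,s)
    W=P@T[:3,:3].T+T[:3,3];W[d<=0]=np.nan
    return W
def pix(n,s,w):
    c=cams.get_calibration(n);q=np.linalg.inv(TW(n,s))@np.append(w,1)
    return (q[0]/q[2]*c['fx']+c['cx'],q[1]/q[2]*c['fy']+c['cy'])
E
python3 - <<'E'
from h import *
print(arm.read_state(),arm.hold_point_z)
for n in('top','scene'):
    s,p,d=grab(n,n+'0.png')
    T=TW(n,s);print(n,T[:3,3].round(3),T[:3,2].round(2))
    for k in('shaker_seat','pan','sieve_fine','sieve_medium','sieve_coarse','sieve_lid','weigh_dishes','label_roll_b','sample_jar','amber_bottle'):
        for r in cams.look_for(n,k)[:4]:
            w=T@np.append(r['location'],1);print(k,round(r['score'],2),w[:3].round(3),np.round(pix(n,s,w[:3])))
E
```

```text
pics
{'time': 0.0, 'joint_positions': array([-75.24076284,  39.53155865, -11.1429665 ,  89.74260255,
         9.01273783,  51.70939646, -12.32333474]), 'joint_vel': array([-0.10748272, -0.00665822,  0.05145216,  0.03167793,  0.00858485,
       -0.05269281, -0.08650241]), 'tau': array([-3.56909650e-04, -5.27561402e+01, -1.26701362e+00, -1.53426468e+01,
       -5.26816165e-02,  6.61947968e-03,  1.73245576e-04]), 'eef_pos': array([0.13862998, 0.60873909, 0.20093751]), 'ee_rot': array([-1.79898549e+02,  8.73434270e-03,  1.67181539e+02]), 'contact_force': array([-0.18032977,  0.07274831, -0.00311019]), 'torque': array([-0.01555811,  0.02677725, -0.02632059]), 'finger_force': 0.0, 'width': 0.996388136728732} 0.0187
top [ 0.472 -0.313  1.088] [ 0.12 -0.01 -0.99]
shaker_seat 0.64 [ 0.432 -0.437  0.046] [301. 252.]
pan 0.7 [ 0.555 -0.158  0.009] [207. 213.]
sieve_fine 0.6 [ 0.547 -0.261  0.012] [241. 214.]
sieve_fine 0.59 [ 0.567 -0.604  0.011] [353. 206.]
sieve_medium 0.68 [ 0.484 -0.077  0.007] [181. 237.]
sieve_coarse 0.6 [ 0.451 -0.213  0.009] [226. 247.]
sieve_lid 0.76 [ 0.657 -0.167  0.
[... 188 characters left out ...]
.73 [ 0.741 -0.204  0.092] [219. 146.]
scene [0.135 0.422 0.72 ] [ 0.41 -0.69 -0.6 ]
shaker_seat 0.76 [ 0.418 -0.411  0.038] [332. 203.]
pan 0.83 [ 0.549 -0.163  0.022] [227. 255.]
sieve_fine 0.9 [ 0.568 -0.607  0.018] [308. 154.]
sieve_fine 0.87 [ 0.552 -0.262  0.02 ] [250. 227.]
sieve_medium 0.76 [ 0.48  -0.084  0.016] [235. 294.]
sieve_coarse 0.77 [ 0.45  -0.218  0.022] [282. 255.]
sieve_coarse 0.51 [ 0.423 -0.593  0.028] [357. 167.]
sieve_lid 0.63 [ 0.645 -0.159  0.015] [189. 243.]
weigh_dishes 0.93 [ 0.599 -0.051  0.019] [176. 282.]
label_roll_b 0.96 [ 0.425 -0.592  0.03 ] [356. 167.]
sample_jar 0.73 [ 0.685 -0.109  0.054] [158. 237.]
amber_bottle 0.87 [ 0.74  -0.185  0.072] [159. 203.]
```

```bash
python3 - <<'E'
from h import *
p=cv2.imread('pics/top0.png')[130:290,140:390]
cv2.imwrite('pics/topc.png',cv2.resize(p,None,fx=3.2,fy=3.2,interpolation=cv2.INTER_CUBIC))
# rim circle fits by depth from both cameras
N={'pan':(.553,-.16),'fineA':(.55,-.262),'fineB':(.567,-.605),'med':(.482,-.08),'coarse':(.451,-.215)}
for n in('top','scene'):
    s,_,d=grab(n);W=cloud(n,s,d)
    for k,c in N.items():
        m=(np.hypot(W[...,0]-c[0],W[...,1]-c[1])<.045)&(W[...,2]>.004)
        P=W[m];zt=np.percentile(P[:,2],97);Q=P[P[:,2]>zt-.005]
        print(n,k,'ztop',zt.round(4),len(Q),'hull',cv2.minEnclosingCircle(Q[:,:2].astype(np.float32)*1000))
    m=(np.hypot(W[...,0]-.42,W[...,1]+.42)<.06)&(W[...,2]>.061)&(W[...,2]<.075);Q=W[m]
    print('collar',len(Q),np.median(Q[:,2]),cv2.minEnclosingCircle(Q[:,:2].astype(np.float32)*1000))
E
```

```text
top pan ztop 0.0343 76 hull ((550.7962646484375, -161.65493774414062), 31.821035385131836)
top fineA ztop 0.0344 72 hull ((551.67138671875, -258.81805419921875), 31.926271438598633)
top fineB ztop 0.0343 82 hull ((568.4478149414062, -602.2842407226562), 32.07118225097656)
top med ztop 0.0347 74 hull ((482.3627624511719, -79.51211547851562), 32.2803840637207)
top coarse ztop 0.034 78 hull ((454.3599548339844, -213.67213439941406), 32.093597412109375)
collar 99 0.06624766542410843 ((442.47198486328125, -432.1866760253906), 35.55363845825195)
scene pan ztop 0.0331 166 hull ((547.1911010742188, -161.67025756835938), 33.244014739990234)
scene fineA ztop 0.0327 148 hull ((548.4959106445312, -258.29962158203125), 32.823604583740234)
scene fineB ztop 0.0328 93 hull ((566.3330078125, -603.0), 33.69550323486328)
scene med ztop 0.0331 210 hull ((478.96331787109375, -80.25130462646484), 32.83935546875)
scene coarse ztop 0.0329 177 hull ((451.36962890625, -214.56700134277344), 33.17719268798828)
collar 165 0.06516113621303332 ((436.85162353515625, -436.8227844238281), 33.5215950012207)
```

View pics/topc.png

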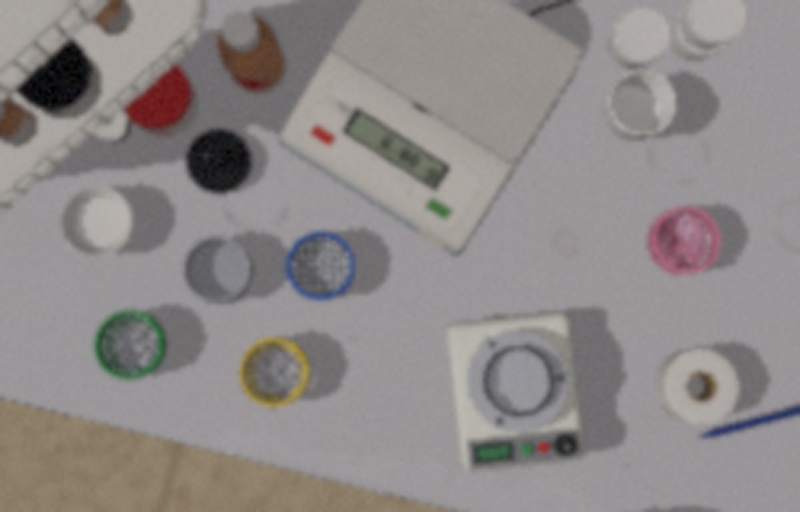

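View pics/scene0.png

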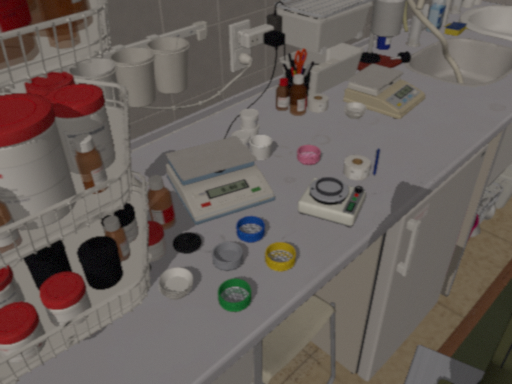

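In the top crop the possible targets are:
- Silver pan at (220,269), next to the white dishes at (100,220) and a white cup at (640,103), which are not the pan.
- Blue fine sieve at (321,265). The pink look-alike at (685,240) is to be left alone.
- Green medium sieve at (130,344).
- Yellow coarse sieve at (274,371), not the label roll at (700,385).
- Shaker collar at (521,380).

I choose by colour as described. The scene view agrees: pan (228,255), blue (250,228), green (235,294), yellow (281,256), collar (328,190).

I'll turn the tool to yaw 65 and swing in clear of the carousel.

Call:
move_arm(
  steps=[
    {"turn": 0.178,"dz": -6},
    {"turn": 0.178,"dz": -6},
    {"turn": 0.178,"dz": -6},
    {"turn": 0.178,"dz": -6},
    {"turn": 0.178,"dz": -6},
    {"turn": 0.178,"dz": -6},
    {"turn": 0.178,"dz": -6},
    {"turn": 0.178,"dz": -6},
    {"turn": 0.178,"dz": -6},
    {"turn": 0.178,"dz": -6},
    {},
  ],
)

```text
$.steps[0]: bad value
```

```bash
cat >> h.py <<'E'
def delta(s,w):  # world target TCP -> tool mm
    M=R.from_euler('xyz',s['ee_rot'],degrees=True).as_matrix()
    return (M.T@(np.array(w)-s['eef_pos'])*1000).round(1)
def st():
    s=arm.read_state();print(round(s['time'],2),np.round(s['eef_pos'],4),np.round(s['ee_rot'],1),'F',np.round(s['contact_force'],1),'w',round(s['width']*88.1,1),'ff',round(s['finger_force'],1),np.round(s['joint_positions'],0));return s
E
python3 -c "
from h import *
s=st();print(delta(s,[.40,.25,.26]));print(cams.get_calibration('wrist'))"
```

```text
1.2 [0.1387 0.6094 0.2017] [180.   -0.  167.2] F [-0.2  0.7  1.1] w 88.5 ff 0.0 [-75.  39. -11.  90.   9.  52. -12.]
[-334.6 -292.5  -58.3]
{'fx': 310.0127715357398, 'fy': 310.0127715357398, 'cx': 256.1176984137816, 'cy': 188.08235050588502, 'tool_from_camera': array([[ 6.79367235e-04, -9.47009960e-01, -3.21203476e-01,
         8.40309146e-02],
       [ 9.99999561e-01,  4.36041492e-04,  8.29478261e-04,
         5.36342236e-04],
       [-6.45466132e-04, -3.21203899e-01,  9.47009841e-01,
        -1.82472704e-01],
       [ 0.00000000e+00,  0.00000000e+00,  0.00000000e+00,
         1.00000000e+00]])}
```

Call:
move_arm(
  steps=[
    {"fingers": 88,"dx": 0,"dy": 0,"dz": -6,"turn": 0.178},
    {"fingers": 88,"dx": 0,"dy": 0,"dz": -6,"turn": 0.178},
    {"fingers": 88,"dx": 0,"dy": 0,"dz": -6,"turn": 0.178},
    {"fingers": 88,"dx": 0,"dy": 0,"dz": -6,"turn": 0.178},
    {"fingers": 88,"dx": 0,"dy": 0,"dz": -6,"turn": 0.178},
    {"fingers": 88,"dx": 0,"dy": 0,"dz": -6,"turn": 0.178},
    {"fingers": 88,"dx": 0,"dy": 0,"dz": -6,"turn": 0.178},
    {"fingers": 88,"dx": 0,"dy": 0,"dz": -6,"turn": 0.178},
    {"fingers": 88,"dx": 0,"dy": 0,"dz": -6,"turn": 0.178},
    {"fingers": 88,"dx": 0,"dy": 0,"dz": -6,"turn": 0.178},
  ],
)

```text
time: 2.45
eef_pos: [0.1384, 0.6094, 0.2619]
ee_rot: [-180.0, 0.0, 64.9]
contact_force: [0.5, 0.1, -0.2]
width: 1.0
finger_force: 0.0
```

Call:
move_arm(
  steps=[
    {"fingers": 76,"dx": -21.5,"dy": 38.8,"dz": 0,"turn": 0},
    {"fingers": 76,"dx": -21.5,"dy": 38.8,"dz": 0,"turn": 0},
    {"fingers": 76,"dx": -21.5,"dy": 38.8,"dz": 0,"turn": 0},
    {"fingers": 76,"dx": -21.5,"dy": 38.8,"dz": 0,"turn": 0},
    {"fingers": 76,"dx": -21.5,"dy": 38.8,"dz": 0,"turn": 0},
    {"fingers": 76,"dx": -21.5,"dy": 38.8,"dz": 0,"turn": 0},
    {"fingers": 76,"dx": -21.5,"dy": 38.8,"dz": 0,"turn": 0},
    {"fingers": 76,"dx": -21.5,"dy": 38.8,"dz": 0,"turn": 0},
    {"fingers": 76,"dx": -21.5,"dy": 38.8,"dz": 0,"turn": 0},
    {"fingers": 76,"dx": -21.5,"dy": 38.8,"dz": 0,"turn": 0},
    {"fingers": 76,"dx": -29.3,"dy": 24.7,"dz": 0,"turn": 0},
    {"fingers": 76,"dx": -29.3,"dy": 24.7,"dz": 0,"turn": 0},
    {"fingers": 76,"dx": -29.3,"dy": 24.7,"dz": 0,"turn": 0},
    {"fingers": 76,"dx": -29.3,"dy": 24.7,"dz": 0,"turn": 0},
    {"fingers": 76,"dx": -29.3,"dy": 24.7,"dz": 0,"turn": 0},
    {"fingers": 76,"dx": -29.3,"dy": 24.7,"dz": 0,"turn": 0},
    {"fingers": 76,"dx": -29.3,"dy": 24.7,"dz": 0,"turn": 0},
    {"fingers": 76,"dx": -29.3,"dy": 24.7,"dz": 0,"turn": 0},
    {"fingers": 76,"dx": -29.3,"dy": 24.7,"dz": 0,"turn": 0},
    {"fingers": 76,"dx": -29.3,"dy": 24.7,"dz": 0,"turn": 0},
  ],
)

```text
time: 4.95
eef_pos: [0.5023, -0.1192, 0.2618]
ee_rot: [180.0, -0.0, 65.2]
contact_force: [-0.0, 0.4, -0.3]
width: 0.863
finger_force: 0.0
```

```bash
cat >> h.py <<'E'
from scipy.optimize import least_squares
def ring(W,c,zmin,zmax,r0,r1,show=True):
    """fit circle to points of the rim band within zmin..zmax"""
    rr=np.hypot(W[...,0]-c[0],W[...,1]-c[1])
    Q=W[(rr<r1)&(rr>r0)&(W[...,2]>zmin)&(W[...,2]<zmax)]
    f=least_squares(lambda p:np.hypot(Q[:,0]-p[0],Q[:,1]-p[1])-p[2],[c[0],c[1],.03],loss='soft_l1',f_scale=.001)
    return f.x.round(4),len(Q),np.median(Q[:,2]).round(4),cv2.minEnclosingCircle(Q[:,:2].astype(np.float32)*1000)
def parts(n,s,d,N):
    W=cloud(n,s,d)
    for k,(x,y,z) in N.items():
        try: print(n,k,*ring(W,(x,y),z-.005,z+.005,.022,.038))
        except Exception as e: print(k,e)
E
python3 - <<'E'
from h import *
s=st();s,p,d=grab('wrist','w1.png')
parts('wrist',s,d,{'pan':(.549,-.161,.032),'fine':(.55,-.259,.032),'med':(.481,-.08,.032),'coarse':(.453,-.214,.032)})
T=TW('wrist',s)
for k in('pan','sieve_fine','sieve_medium','sieve_coarse'):
    for r in cams.look_for('wrist',k)[:2]:
        w=T@np.append(r['location'],1);print(k,round(r['score'],2),w[:3].round(3),np.round(pix('wrist',s,w[:3])))
E
```

```text
4.95 [ 0.5023 -0.1192  0.2618] [180.   -0.   65.2] F [-0.   0.4 -0.3] w 76.1 ff 0.0 [ -4.  28.  18. 105. -11.  49.  -5.]
wrist pan [ 0.5501 -0.1613  0.0299] 402 0.0314 ((549.9940795898438, -161.8384246826172), 31.985469818115234)
wrist fine [ 0.5514 -0.258   0.03  ] 347 0.0311 ((551.251708984375, -258.7733459472656), 32.38457107543945)
wrist med [ 0.482  -0.0797  0.03  ] 439 0.0313 ((481.7724304199219, -79.9284439086914), 32.23688888549805)
wrist coarse [ 0.4539 -0.2137  0.0301] 381 0.0312 ((453.6227111816406, -214.29783630371094), 32.23844528198242)
sieve_fine 0.51 [ 0.547 -0.167  0.009] [299. 163.]
sieve_medium 0.83 [ 0.477 -0.08   0.013] [228. 129.]
sieve_coarse 0.88 [ 0.452 -0.225  0.016] [255. 223.]
sieve_coarse 0.6 [ 0.431 -0.437  0.057] [299. 350.]
```

View pics/w1.png

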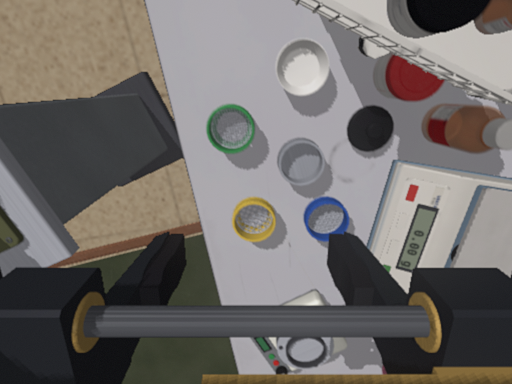

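The wrist view shows green (231,129), pan (301,162), yellow (254,220), blue (326,219) and the collar at (305,348). The fits agree with the top camera to about 1 mm, with rims near z = 0.032. I'll move over the pan and go down.

Call:
move_arm(
  steps=[
    {"fingers": 76,"dx": -9.2,"dy": 30.5,"dz": 20,"turn": 0},
    {"fingers": 76,"dx": -9.2,"dy": 30.5,"dz": 40,"turn": 0},
    {"fingers": 76,"dx": 0,"dy": 0,"dz": 40,"turn": 0},
    {"fingers": 76,"dx": 0,"dy": 0,"dz": 40,"turn": 0},
    {"fingers": 76,"dx": 0,"dy": 0,"dz": 40,"turn": 0},
    {"fingers": 76,"dx": 0,"dy": 0,"dz": 20,"turn": 0},
    {"fingers": 76,"dx": 0,"dy": 0,"dz": 0,"turn": 0},
    {"fingers": 76,"dx": 0,"dy": 0,"dz": 0,"turn": 0},
  ],
)

```text
time: 6.2
eef_pos: [0.5504, -0.1596, 0.0626]
ee_rot: [179.9, -0.0, 65.3]
contact_force: [-0.4, 0.6, -0.4]
width: 0.86
finger_force: 0.0
```

```bash
python3 - <<'E'
from h import *
s=st();print(delta(s,[.550,-.1615,.010]))
s,p,d=grab('wrist','w2.png');parts('wrist',s,d,{'pan':(.55,-.1615,.032),'coarse':(.453,-.214,.032)})
E
```

```text
6.2 [ 0.5504 -0.1596  0.0626] [179.9  -0.   65.3] F [-0.4  0.6 -0.4] w 75.8 ff 0.0 [  5.  48.  11. 106. -18.  28.   4.]
[-1.9  0.4 52.6]
wrist pan [ 0.5502 -0.161   0.0298] 1369 0.0312 ((549.94873046875, -161.91641235351562), 32.29024887084961)
wrist coarse [ 0.4534 -0.2141  0.0309] 317 0.0308 ((477.1651306152344, -209.52853393554688), 21.142263412475586)
```

Call:
move_arm(
  steps=[
    {"fingers": 76,"dx": -1.8,"dy": 0.4,"dz": 20,"turn": 0},
    {"fingers": 76,"dx": 0,"dy": 0,"dz": 20,"turn": 0},
    {"fingers": 76,"dx": 0,"dy": 0,"dz": 12,"turn": 0},
    {"fingers": 76,"dx": 0,"dy": 0,"dz": 0,"turn": 0},
    {"fingers": 60,"dx": 0,"dy": 0,"dz": 0,"turn": 0},
    {"fingers": 60,"dx": 0,"dy": 0,"dz": 0,"turn": 0},
    {"fingers": 60,"dx": 0,"dy": 0,"dz": 0,"turn": 0},
    {"fingers": 60,"dx": 0,"dy": 0,"dz": 0,"turn": 0},
  ],
  force=15,
)

```text
time: 7.25
eef_pos: [0.5493, -0.1622, 0.0099]
ee_rot: [180.0, -0.0, 65.2]
contact_force: [-0.4, 0.2, 0.1]
width: 0.68
finger_force: 0.0
```

```bash
python3 - <<'E'
from h import *
s=st()
s,p,d=grab('wrist','w3.png');parts('wrist',s,d,{'pan':(.55,-.1615,.032)})
E
```

```text
7.25 [ 0.5493 -0.1622  0.0099] [180.   -0.   65.2] F [-0.4  0.2  0.1] w 59.9 ff 0.0 [  7.  53.   9. 107. -19.  22.   5.]
wrist pan [ 0.5502 -0.1608  0.0298] 2341 0.0311 ((549.8851318359375, -161.5673828125), 32.05065155029297)
```

View pics/w3.png

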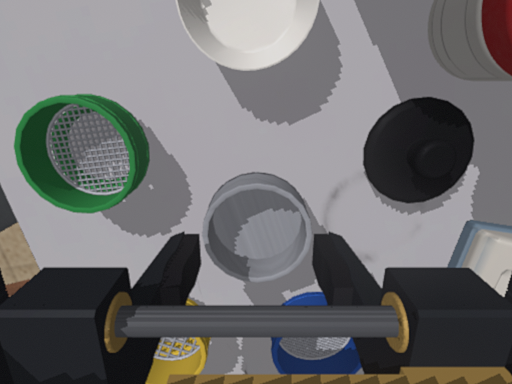

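The pan at (257,225) is between the fingers but not quite gripped, so I'll close further.

Call:
move_arm(
  steps=[
    {"fingers": 50,"dx": 0,"dy": 0,"dz": 0,"turn": 0},
    {"fingers": 50,"dx": 0,"dy": 0,"dz": 0,"turn": 0},
    {"fingers": 50,"dx": 0,"dy": 0,"dz": 0,"turn": 0},
    {"fingers": 50,"dx": 0,"dy": 0,"dz": 0,"turn": 0},
  ],
  force=15,
)

```text
time: 7.8
eef_pos: [0.5492, -0.1622, 0.0096]
ee_rot: [-180.0, -0.0, 65.2]
contact_force: [-0.4, 0.2, -0.3]
width: 0.567
finger_force: 0.0
```

```bash
python3 - <<'E'
from h import *
s=st()
s,p,d=grab('wrist','w4.png');parts('wrist',s,d,{'pan':(.55,-.1615,.032)})
print(pix('wrist',s,s['eef_pos']),d[225:300:10,150:370:10].round(3))
E
```

```text
7.8 [ 0.5492 -0.1622  0.0096] [-180.    -0.    65.2] F [-0.4  0.2 -0.3] w 50.0 ff 0.0 [  7.  53.   9. 107. -19.  22.   5.]
wrist pan [ 0.5502 -0.1608  0.0298] 2089 0.0311 ((550.1176147460938, -161.804443359375), 32.210018157958984)
(np.float64(256.59076823559286), np.float64(221.21229235547634)) [[0.212 0.212 0.212 0.213 0.213 0.211 0.184 0.201 0.199 0.201 0.201 0.2
  0.2   0.201 0.199 0.2   0.177 0.212 0.211 0.21  0.211 0.211]
 [0.214 0.215 0.216 0.215 0.158 0.161 0.185 0.204 0.202 0.203 0.202 0.203
  0.202 0.203 0.202 0.198 0.162 0.159 0.213 0.213 0.213 0.212]
 [0.217 0.218 0.217 0.148 0.152 0.151 0.182 0.199 0.205 0.206 0.204 0.204
  0.206 0.206 0.204 0.192 0.151 0.151 0.148 0.216 0.217 0.215]
 [0.22  0.221 0.14  0.139 0.144 0.142 0.184 0.192 0.202 0.207 0.207 0.208
  0.206 0.206 0.195 0.184 0.145 0.143 0.14  0.14  0.219 0.22 ]
 [0.224 0.222 0.133 0.135 0.135 0.142 0.167 0.186 0.192 0.196 0.201 0.2
  0.199 0.194 0.187 0.222 0.145 0.134 0.135 0.132 0.131 0.221]
 [0.225 0.126 0.125 0.127 0.128 0.142 0.225 0.224 0.188 0.188 0.19  0.191
  0.188 0.187 0.225 0.225 0.147 0.129 0.127 0.125 0.125 0.224]
 [0.119 0.118 0.118 0.121 0.121 0.144 0.227 0.228 0.228 0.228 0.228 0.227
  0.227 0.228 0.228 0.227 0.148 0.122 0.121 0.119 0.119 0.119]
 [0.113 0.113 0.117 0.121 0.12  0.231 0.231 0.231 0.23  0.231 0.23  0.231
  0.23  0.23  0.232 0.219 0.217 0.122 0.121 0.12  0.114 0.113]]
```

View pics/w4.png

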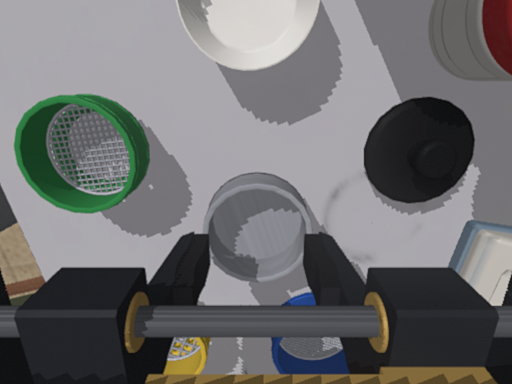

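```bash
python3 - <<'E'
from h import *
s,p,d=grab('wrist')
W=cloud('wrist',s,d)
M=R.from_euler('xyz',s['ee_rot'],degrees=True).as_matrix()
t=(W-s['eef_pos'])@M*1000
for v in (224,228,232,236,240,250,260):
    print(v,[(u,*t[v,u].round(0)) for u in (196,200,204,208,212,304,308,312,316,320)])
E
```

```text
224 [(196, np.float64(-7.0), np.float64(-41.0), np.float64(10.0)), (200, np.float64(-7.0), np.float64(-38.0), np.float64(10.0)), (204, np.float64(8.0), np.float64(-30.0), np.float64(-21.0)), (208, np.float64(8.0), np.float64(-28.0), np.float64(-22.0)), (212, np.float64(-0.0), np.float64(-28.0), np.float64(-4.0)), (304, np.float64(5.0), np.float64(28.0), np.float64(-15.0)), (308, np.float64(8.0), np.float64(29.0), np.float64(-21.0)), (312, np.float64(-7.0), np.float64(38.0), np.float64(10.0)), (316, np.float64(-6.0), np.float64(40.0), np.float64(9.0)), (320, np.float64(-6.0), np.float64(43.0), np.float64(9.0))]
228 [(196, np.float64(-10.0), np.float64(-41.0), np.float64(10.0)), (200, np.float64(-10.0), np.float64(-39.0), np.float64(11.0)), (204, np.float64(6.0), np.float64(-30.0), np.float64(-22.0)), (208, np.float64(6.0), np.float64(-28.0), np.float64(-22.0)), (212, np.float64(-1.0), np.float64(-28.0), np.float64(-8.0)), (304, np.float64(1.0), np.float64(29.0), np.float64(-12.0)), (308, np.float64(5.0), np.float64(30.0), np.float64(-20.0)), (312, np.float64(-9.0), np.float64(38.0), n
[... 2559 characters left out ...]
at64(-52.0)), (320, np.float64(10.0), np.float64(30.0), np.float64(-53.0))]
260 [(196, np.float64(9.0), np.float64(-27.0), np.float64(-62.0)), (200, np.float64(8.0), np.float64(-26.0), np.float64(-59.0)), (204, np.float64(4.0), np.float64(-25.0), np.float64(-53.0)), (208, np.float64(-2.0), np.float64(-25.0), np.float64(-43.0)), (212, np.float64(-15.0), np.float64(-27.0), np.float64(-22.0)), (304, np.float64(-4.0), np.float64(25.0), np.float64(-40.0)), (308, np.float64(4.0), np.float64(25.0), np.float64(-52.0)), (312, np.float64(7.0), np.float64(25.0), np.float64(-58.0)), (316, np.float64(10.0), np.float64(26.0), np.float64(-62.0)), (320, np.float64(9.0), np.float64(28.0), np.float64(-61.0))]
```

The depth shows the fingertips ending about 37 mm short of the nominal TCP, at world z of about 0.047, just above the rim. That explains why nothing was gripped. I'll reopen and measure the tip at 76 mm.

Call:
move_arm(
  steps=[
    {"fingers": 76,"dx": 0,"dy": 0,"dz": -10,"turn": 0},
    {"fingers": 76,"dx": 0,"dy": 0,"dz": 0,"turn": 0},
    {"fingers": 76,"dx": 0,"dy": 0,"dz": 0,"turn": 0},
    {"fingers": 76,"dx": 0,"dy": 0,"dz": 0,"turn": 0},
  ],
)

```text
time: 8.4
eef_pos: [0.5491, -0.1621, 0.0196]
ee_rot: [-180.0, -0.0, 65.2]
contact_force: [-0.6, -0.5, 0.3]
width: 0.859
finger_force: 0.0
```

```bash
cat >> h.py <<'E'
def tip(s,d):
    W=cloud('wrist',s,d);M=R.from_euler('xyz',s['ee_rot'],degrees=True).as_matrix()
    t=(W-s['eef_pos'])@M*1000
    for sg in(-1,1):
        m=(sg*t[...,1]>15)&(sg*t[...,1]<62)&(abs(t[...,0])<14)&(t[...,2]<-30)&(t[...,2]>-80)
        Q=t[m];f=Q[Q[:,0]>7.5]
        print('tip side',sg,'z max',np.percentile(f[:,2],[90,98,100]).round(1),'inner |y|',np.percentile(sg*f[:,1],[1,5,95]).round(1))
E
python3 - <<'E'
from h import *
s=st()
s,p,d=grab('wrist','w5.png');parts('wrist',s,d,{'pan':(.55,-.1615,.032)});tip(s,d)
print(delta(s,[.5501,-.1612,-.023]))
E
```

```text
8.4 [ 0.5491 -0.1621  0.0196] [-180.    -0.    65.2] F [-0.6 -0.5  0.3] w 75.7 ff 0.0 [  7.  52.   9. 107. -19.  23.   5.]
wrist pan [ 0.5502 -0.1609  0.0298] 2085 0.0312 ((549.764404296875, -161.59071350097656), 32.126190185546875)
tip side -1 z max [-44.  -38.  -34.6] inner |y| [38.1 38.6 52.7]
tip side 1 z max [-43.8 -37.9 -35.6] inner |y| [37.8 38.4 52.3]
[ 1.2  0.5 42.6]
```

Call:
move_arm(
  steps=[
    {"fingers": 78,"dx": 1.2,"dy": 0.5,"dz": 10,"turn": 0},
    {"fingers": 78,"dx": 0,"dy": 0,"dz": 10,"turn": 0},
    {"fingers": 78,"dx": 0,"dy": 0,"dz": 8,"turn": 0},
    {"fingers": 78,"dx": 0,"dy": 0,"dz": 0,"turn": 0},
  ],
)

```text
time: 8.95
eef_pos: [0.5494, -0.1611, -0.0093]
ee_rot: [-179.9, 0.0, 65.2]
contact_force: [0.2, 0.0, 0.1]
width: 0.888
finger_force: 0.0
```

```bash
python3 - <<'E'
from h import *
s=st()
s,p,d=grab('wrist','w6.png');parts('wrist',s,d,{'pan':(.55,-.1615,.032)});tip(s,d)
E
```

```text
8.95 [ 0.5494 -0.1611 -0.0093] [-179.9    0.    65.2] F [0.2 0.  0.1] w 78.3 ff 0.0 [  7.  54.   8. 107. -19.  20.   5.]
wrist pan [ 0.5502 -0.1607  0.0298] 2932 0.0311 ((552.463134765625, -163.2651824951172), 34.92042541503906)
tip side -1 z max [-41.2 -37.7 -31.4] inner |y| [26.4 38.9 53.6]
tip side 1 z max [-41.4 -37.8 -35.1] inner |y| [26.9 38.6 53.1]
```

View pics/w6.png

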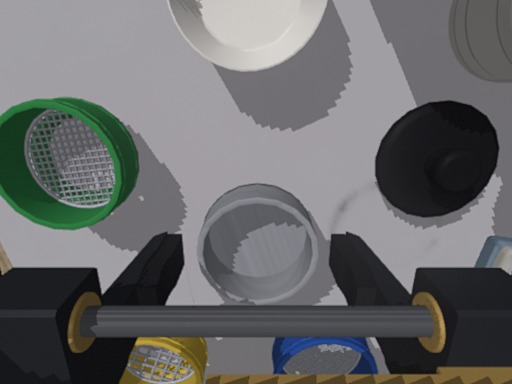

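No contact even with the nominal TCP below z = 0, so the offset is real. The pan at (258,243) sits well between the fingers. I'll go the last 17 mm and grip.

Call:
move_arm(
  steps=[
    {"fingers": 78,"dx": 0.4,"dy": 0.6,"dz": 9,"turn": 0},
    {"fingers": 78,"dx": 0,"dy": 0,"dz": 8,"turn": 0},
    {"fingers": 78,"dx": 0,"dy": 0,"dz": 0,"turn": 0},
    {"fingers": 50,"dx": 0,"dy": 0,"dz": 0,"turn": 0},
    {"fingers": 50,"dx": 0,"dy": 0,"dz": 0,"turn": 0},
    {"fingers": 50,"dx": 0,"dy": 0,"dz": 0,"turn": 0},
    {"fingers": 50,"dx": 0,"dy": 0,"dz": 0,"turn": 0},
  ],
  force=15,
)

```text
time: 9.88
eef_pos: [0.551, -0.1612, -0.0252]
ee_rot: [180.0, -0.0, 65.2]
contact_force: [-0.3, 0.8, -0.3]
width: 0.73
finger_force: 15.0
```

Call:
move_arm(
  steps=[
    {"fingers": 50,"dx": 0,"dy": 0,"dz": -15,"turn": 0},
    {"fingers": 50,"dx": 0,"dy": 0,"dz": -35,"turn": 0},
    {"fingers": 50,"dx": 0,"dy": 0,"dz": -35,"turn": 0},
    {"fingers": 50,"dx": 0,"dy": 0,"dz": -35,"turn": 0},
    {"fingers": 50,"dx": -15,"dy": 2,"dz": -35,"turn": 0},
    {"fingers": 50,"dx": -30,"dy": 2,"dz": 0,"turn": 0},
    {"fingers": 50,"dx": -35,"dy": 2,"dz": 0,"turn": 0},
    {"fingers": 50,"dx": -35,"dy": 2,"dz": 0,"turn": 0},
    {"fingers": 50,"dx": -35,"dy": 2,"dz": 0,"turn": 0},
    {"fingers": 50,"dx": -30,"dy": 2,"dz": 0,"turn": 0},
    {"fingers": 50,"dx": -15,"dy": 0,"dz": 0,"turn": 0},
    {"fingers": 50,"dx": 0,"dy": 0,"dz": 0,"turn": 0},
  ],
)

```text
time: 11.38
eef_pos: [0.4795, -0.3438, 0.1301]
ee_rot: [180.0, 0.0, 65.1]
contact_force: [0.9, 0.8, -0.3]
width: 0.729
finger_force: 15.0
```

```bash
cat >> h.py <<'E'
def held(s,d):  # rim of held part, tool frame
    W=cloud('wrist',s,d);M=R.from_euler('xyz',s['ee_rot'],degrees=True).as_matrix()
    t=(W-s['eef_pos'])@M
    m=(np.hypot(t[...,0],t[...,1])<.036)&(np.hypot(t[...,0],t[...,1])>.024)&(t[...,2]<-.050)&(t[...,2]>-.063)&(t[...,0]<-.004)
    Q=t[m]
    if len(Q)<20: print('held none');return
    f=least_squares(lambda p:np.hypot(Q[:,0]-p[0],Q[:,1]-p[1])-.0302,[0,0],loss='soft_l1',f_scale=.001)
    print('held centre tool mm',(f.x*1000).round(1),'z',(np.median(Q[:,2])*1000).round(1),len(Q))
E
python3 - <<'E'
from h import *
s=st()
s,p,d=grab('wrist','w7.png');parts('wrist',s,d,{'collar':(.438,-.434,.066)});held(s,d)
W=cloud('wrist',s,d)
m=(np.hypot(W[...,0]-.44,W[...,1]+.434)<.05)
print(np.histogram(W[m][:,2],bins=np.arange(.03,.09,.003)))
E
```

```text
11.38 [ 0.4795 -0.3438  0.1301] [180.    0.   65.1] F [ 0.9  0.8 -0.3] w 64.2 ff 15.0 [ 24.  43.  12. 101. -13.  38.  19.]
wrist collar [ 0.438 -0.434  0.03 ] 0 nan ((0.0, 0.0), 0.0)
held centre tool mm [ 1.6 -0.2] z -55.8 979
(array([0, 0, 0, 0, 0, 0, 0, 0, 0, 0, 0, 0, 0, 0, 0, 0, 0, 0, 0]), array([0.03 , 0.033, 0.036, 0.039, 0.042, 0.045, 0.048, 0.051, 0.054,
       0.057, 0.06 , 0.063, 0.066, 0.069, 0.072, 0.075, 0.078, 0.081,
       0.084, 0.087]))
  return _methods._mean(a, axis=axis, dtype=dtype,
  ret = ret.dtype.type(ret / rcount)
```

View pics/w7.png

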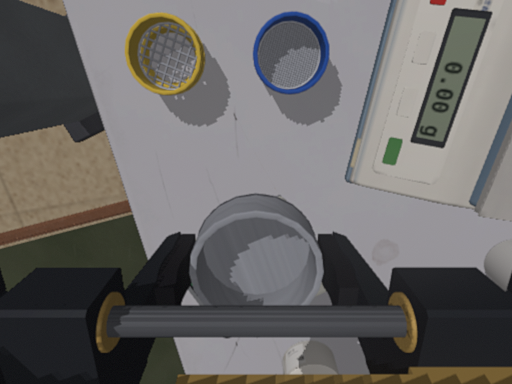

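The image top is tool +x, so the collar is hidden behind the pan. I'll move on past it and look back.

Call:
move_arm(
  steps=[
    {"fingers": 50,"dx": -20,"dy": 0,"dz": 0,"turn": 0},
    {"fingers": 50,"dx": -36,"dy": 0,"dz": 0,"turn": 0},
    {"fingers": 50,"dx": -36,"dy": 0,"dz": 0,"turn": 0},
    {"fingers": 50,"dx": -36,"dy": 0,"dz": 0,"turn": 0},
    {"fingers": 50,"dx": -36,"dy": 0,"dz": 0,"turn": 0},
    {"fingers": 50,"dx": -20,"dy": 0,"dz": 0,"turn": 0},
    {"fingers": 50,"dx": 0,"dy": 0,"dz": 0,"turn": 0},
  ],
)

```text
time: 12.3
eef_pos: [0.4016, -0.5114, 0.1295]
ee_rot: [-180.0, 0.0, 65.1]
contact_force: [0.1, -0.6, -0.2]
width: 0.73
finger_force: 15.0
```

```bash
python3 - <<'E'
from h import *
s=st()
s,p,d=grab('wrist','w8.png');parts('wrist',s,d,{'collar':(.438,-.434,.066)});held(s,d)
s,_,d=grab('top');parts('top',s,d,{'collar':(.438,-.434,.066)})
E
```

```text
12.3 [ 0.4016 -0.5114  0.1295] [-180.     0.    65.1] F [ 0.1 -0.6 -0.2] w 64.3 ff 15.0 [ 42.  47.  10.  89. -10.  45.  32.]
wrist collar [ 0.4405 -0.4371  0.0297] 1376 0.0664 ((440.50286865234375, -437.07513427734375), 31.885534286499023)
held centre tool mm [ 1.7 -0.2] z -55.8 995
top collar [ 0.4417 -0.4363  0.03  ] 91 0.0663 ((437.6028137207031, -438.0917663574219), 35.79476547241211)
```

View pics/w8.png

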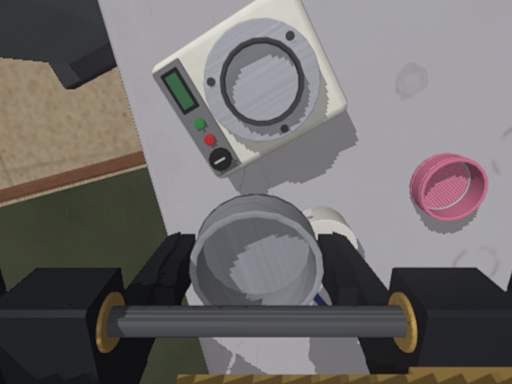

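The collar is at (262,80), with its centre at (0.4405, -0.4371). The pan hangs level at (257,255). I'll refit where the pan sits in the hand before placing it.

```bash
python3 - <<'E'
import re
t=open('h.py').read()
t=t.replace("&(t[...,0]<-.004)","&(abs(t[...,1])<.026)")
t=t.replace("'z',(np.median(Q[:,2])*1000).round(1),len(Q))","'z',(np.median(Q[:,2])*1000).round(1),len(Q),'x rng',(Q[:,0].min()*1000).round(0),(Q[:,0].max()*1000).round(0));return f.x")
t=t.replace("t[...,2]<-.050)","t[...,2]<-.053)").replace("-.0302,[0,0]","-p[2],[0,0,.03]").replace("(f.x*1000).round(1),'z'","(f.x*1000).round(1),'z'")
open('h.py','w').write(t)
E
python3 - <<'E'
from h import *
s,p,d=grab('wrist');h=held(s,d)
M=R.from_euler('xyz',s['ee_rot'],degrees=True).as_matrix()
print(delta(s,np.array([.4405,-.4371,.1295])-M[:,:2]@h[:2]), delta(s,[.4405,-.4371,.034]))
E
```

```text
held centre tool mm [ 0.7 -0.2 29.4] z -56.3 1486 x rng -22.0 31.0
[79.5  3.6  0.1] [79.9  3.4 95.6]
```

Call:
move_arm(
  steps=[
    {"fingers": 50,"dx": 25,"dy": 1.5,"dz": 0,"turn": 0},
    {"fingers": 50,"dx": 35,"dy": 1,"dz": 15,"turn": 0},
    {"fingers": 50,"dx": 19.7,"dy": 1,"dz": 25,"turn": 0},
    {"fingers": 50,"dx": 0,"dy": 0,"dz": 25,"turn": 0},
    {"fingers": 50,"dx": 0,"dy": 0,"dz": 15,"turn": 0},
    {"fingers": 50,"dx": 0,"dy": 0,"dz": 0,"turn": 0},
    {"fingers": 50,"dx": 0,"dy": 0,"dz": 0,"turn": 0},
  ],
)

```text
time: 13.32
eef_pos: [0.4398, -0.44, 0.0505]
ee_rot: [179.9, 0.0, 65.2]
contact_force: [-0.6, 0.1, -1.3]
width: 0.726
finger_force: 15.0
```

```bash
python3 - <<'E'
from h import *
s=st();print(delta(s,[.4405,-.4371,.034]))
s,p,d=grab('wrist');h=held(s,d)
E
```

```text
13.32 [ 0.4398 -0.44    0.0505] [179.9   0.   65.2] F [-0.6  0.1 -1.3] w 64.0 ff 15.0 [ 36.  51.   9.  97. -13.  32.  27.]
[ 3.  -0.6 16.5]
held centre tool mm [ 0.7 -0.2 29.4] z -56.3 1498 x rng -22.0 32.0
```

Call:
move_arm(
  steps=[
    {"fingers": 50,"dx": 2.5,"dy": -0.5,"dz": 0,"turn": 0},
    {"fingers": 50,"dx": 0,"dy": 0,"dz": 4,"turn": 0},
    {"fingers": 50,"dx": 0,"dy": 0,"dz": 4,"turn": 0},
    {"fingers": 50,"dx": 0,"dy": 0,"dz": 4,"turn": 0},
    {"fingers": 50,"dx": 0,"dy": 0,"dz": 3,"turn": 0},
    {"fingers": 50,"dx": 0,"dy": 0,"dz": 1,"turn": 0},
    {"fingers": 50,"dx": 0,"dy": 0,"dz": 0,"turn": 0},
  ],
)

```text
time: 14.25
eef_pos: [0.4398, -0.4368, 0.0342]
ee_rot: [-180.0, -0.0, 65.2]
contact_force: [-0.5, 1.0, 5.3]
width: 0.726
finger_force: 15.0
```

Contact of 5 N came right at the expected home height, so I'll release, rise and check.

Call:
move_arm(
  steps=[
    {"fingers": 78,"dx": 0,"dy": 0,"dz": 0,"turn": 0},
    {"fingers": 78,"dx": 0,"dy": 0,"dz": 0,"turn": 0},
    {"fingers": 78,"dx": 0,"dy": 0,"dz": 0,"turn": 0},
    {"fingers": 78,"dx": 0,"dy": 0,"dz": -20,"turn": 0},
    {"fingers": 78,"dx": 0,"dy": 0,"dz": -35,"turn": 0},
    {"fingers": 78,"dx": -25,"dy": 0,"dz": -30,"turn": 0},
    {"fingers": 78,"dx": -25,"dy": 0,"dz": 0,"turn": 0},
    {"fingers": 78,"dx": 0,"dy": 0,"dz": 0,"turn": 0},
  ],
)

```text
time: 15.25
eef_pos: [0.4175, -0.4849, 0.1204]
ee_rot: [179.9, 0.2, 65.0]
contact_force: [-1.1, 0.4, -0.9]
width: 0.884
finger_force: 0.0
```

```bash
python3 - <<'E'
from h import *
s=st()
s,p,d=grab('wrist','w9.png');parts('wrist',s,d,{'pan':(.4405,-.437,.091),'pan narrow':(.4405,-.437,.088)})
print(delta(s,[.5513,-.2583,-.025]))
W=cloud('wrist',s,d);rr=np.hypot(W[...,0]-.4405,W[...,1]+.437)
for a in range(0,360,45):
    an=np.degrees(np.arctan2(W[...,1]+.437,W[...,0]-.4405))%360
    m=(rr<.0315)&(rr>.029)&(abs(an-a-22)<22);print(a,np.nanmedian(W[m][:,2]).round(4),end=' ')
E
```

```text
15.25 [ 0.4175 -0.4849  0.1204] [179.9   0.2  65. ] F [-1.1  0.4 -0.9] w 77.8 ff 0.0 [ 40.  47.  10.  92. -11.  42.  30.]
wrist pan [ 0.4397 -0.437   0.0297] 1582 0.0907 ((439.6102600097656, -437.3428955078125), 31.964311599731445)
wrist pan narrow [ 0.4398 -0.4369  0.0296] 1727 0.0906 ((439.6102600097656, -437.3428955078125), 31.964311599731445)
[262.3  25.1 144.7]
0 0.0905 45 0.0904 90 0.0909 135 0.0906 180 0.2345 225 0.2382 270 0.2356 315 0.0905
```

The pan is home: level, rim at 0.0907 as measured. Next is the fine sieve; I'll check the height of the nearby scale first.

```bash
python3 - <<'E'
from h import *
s,p,d=grab('top');W=cloud('top',s,d)
for x in (.55,.60,.65,.70):
    print(x,[(round(y,2),float(np.nanmax(W[(abs(W[...,0]-x)<.012)&(abs(W[...,1]-y)<.012)][:,2],initial=0).round(3))) for y in (-.29,-.31,-.33,-.35,-.38,-.42)])
E
```

```text
0.55 [(-0.29, 0.033), (-0.31, 0.005), (-0.33, 0.005), (-0.35, 0.004), (-0.38, 0.025), (-0.42, 0.004)]
0.6 [(-0.29, 0.004), (-0.31, 0.029), (-0.33, 0.038), (-0.35, 0.041), (-0.38, 0.046), (-0.42, 0.05)]
0.65 [(-0.29, 0.046), (-0.31, 0.047), (-0.33, 0.05), (-0.35, 0.054), (-0.38, 0.056), (-0.42, 0.087)]
0.7 [(-0.29, 0.055), (-0.31, 0.058), (-0.33, 0.087), (-0.35, 0.086), (-0.38, 0.087), (-0.42, 0.696)]
```

Call:
move_arm(
  steps=[
    {"fingers": 78,"dx": 25,"dy": 2,"dz": 0,"turn": 0},
    {"fingers": 78,"dx": 35,"dy": 3.5,"dz": 0,"turn": 0},
    {"fingers": 78,"dx": 35,"dy": 3.5,"dz": 0,"turn": 0},
    {"fingers": 78,"dx": 35,"dy": 3.5,"dz": 0,"turn": 0},
    {"fingers": 78,"dx": 35,"dy": 3.5,"dz": 0,"turn": 0},
    {"fingers": 78,"dx": 35,"dy": 3.5,"dz": 0,"turn": 0},
    {"fingers": 78,"dx": 35,"dy": 3.5,"dz": 10,"turn": 0},
    {"fingers": 78,"dx": 27,"dy": 2,"dz": 25,"turn": 0},
    {"fingers": 78,"dx": 0,"dy": 0,"dz": 25,"turn": 0},
    {"fingers": 78,"dx": 0,"dy": 0,"dz": 15,"turn": 0},
    {"fingers": 78,"dx": 0,"dy": 0,"dz": 0,"turn": 0},
  ],
)

```text
time: 16.73
eef_pos: [0.5507, -0.2541, 0.0427]
ee_rot: [-179.8, -0.0, 65.2]
contact_force: [-0.0, -0.3, 0.1]
width: 0.886
finger_force: 0.0
```

```bash
python3 - <<'E'
from h import *
s=st()
s,p,d=grab('wrist','w10.png');parts('wrist',s,d,{'fine':(.5513,-.2583,.032)})
print(delta(s,[.5514,-.258,-.025]))
E
```

```text
16.73 [ 0.5507 -0.2541  0.0427] [-179.8   -0.    65.2] F [-0.  -0.3  0.1] w 78.0 ff 0.0 [ 15.  51.  10. 100. -16.  30.  11.]
wrist fine [ 0.5514 -0.258   0.0299] 1725 0.0311 ((551.184326171875, -258.6630859375), 32.32552719116211)
[-3.2  2.5 67.7]
```

View pics/w10.png

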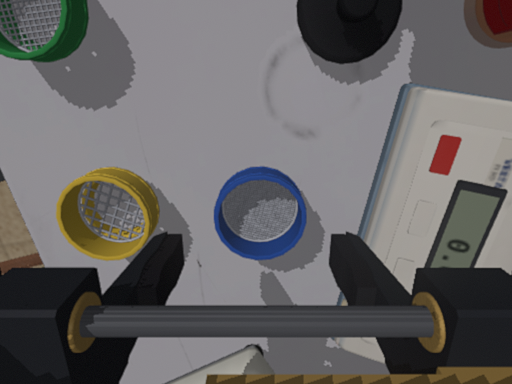

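```bash
python3 - <<'E'
from h import *
s,p,d=grab('wrist')
W=cloud('wrist',s,d);M=R.from_euler('xyz',s['ee_rot'],degrees=True).as_matrix()
t=(W-s['eef_pos'])@M*1000
for v in (240,255,268,275,300,340): print(v,[(u,*t[v,u].astype(int)) for u in (350,370,390,410,420,450,480,505)])
m=(t[...,1]>58)&(t[...,1]<100)&(t[...,2]>0)&(t[...,0]>-60)&(t[...,0]<60);print('scale near: top z world', np.percentile(W[m][:,2],[50,99]), [ (y,np.nanmax(W[m&(abs(t[...,1]-y)<3)][:,2])) for y in (61,66,72,80,90)])
E
```

```text
240 [(350, np.int64(9), np.int64(46), np.int64(-43)), (370, np.int64(-22), np.int64(81), np.int64(16)), (390, np.int64(-19), np.int64(93), np.int64(11)), (410, np.int64(-16), np.int64(104), np.int64(5)), (420, np.int64(-16), np.int64(111), np.int64(5)), (450, np.int64(-12), np.int64(126), np.int64(-1)), (480, np.int64(-10), np.int64(142), np.int64(-5)), (505, np.int64(-9), np.int64(157), np.int64(-7))]
255 [(350, np.int64(9), np.int64(42), np.int64(-57)), (370, np.int64(10), np.int64(51), np.int64(-58)), (390, np.int64(-30), np.int64(93), np.int64(8)), (410, np.int64(-27), np.int64(105), np.int64(5)), (420, np.int64(-26), np.int64(111), np.int64(3)), (450, np.int64(-23), np.int64(128), np.int64(-2)), (480, np.int64(-21), np.int64(145), np.int64(-5)), (505, np.int64(-19), np.int64(158), np.int64(-8))]
268 [(350, np.int64(8), np.int64(40), np.int64(-66)), (370, np.int64(10), np.int64(47), np.int64(-70)), (390, np.int64(-39), np.int64(94), np.int64(7)), (410, np.int64(-36), np.int64(106), np.int64(2)), (420, np.int64(34), np.int64(46), np.int64(-105)), (450, np.int64(34), np.int64(54), 
[... 893 characters left out ...]
int64(35), np.int64(59), np.int64(-120))]
340 [(350, np.int64(-107), np.int64(73), np.int64(10)), (370, np.int64(-104), np.int64(87), np.int64(7)), (390, np.int64(0), np.int64(45), np.int64(-97)), (410, np.int64(11), np.int64(45), np.int64(-108)), (420, np.int64(16), np.int64(45), np.int64(-113)), (450, np.int64(26), np.int64(45), np.int64(-124)), (480, np.int64(27), np.int64(51), np.int64(-125)), (505, np.int64(26), np.int64(58), np.int64(-124))]
scale near: top z world [0.01662362 0.03780861] [(61, np.float64(0.0014481785146379933)), (66, np.float64(0.0016935595759192956)), (72, np.float64(0.001651000694026461)), (80, np.float64(0.03030087755746924)), (90, np.float64(0.03632251955780763))]
```

The body stays at z of about 0.08 over a scale edge of about 0.04, so it is clear. I'll go down on blue (260,212), which has the fine mesh.

Call:
move_arm(
  steps=[
    {"fingers": 78,"dx": -3.2,"dy": 2.5,"dz": 15,"turn": 0},
    {"fingers": 78,"dx": 0,"dy": 0,"dz": 20,"turn": 0},
    {"fingers": 78,"dx": 0,"dy": 0,"dz": 20,"turn": 0},
    {"fingers": 78,"dx": 0,"dy": 0,"dz": 12,"turn": 0},
    {"fingers": 78,"dx": 0,"dy": 0,"dz": 0,"turn": 0},
    {"fingers": 78,"dx": 0,"dy": 0,"dz": 0,"turn": 0},
    {"fingers": 50,"dx": 0,"dy": 0,"dz": 0,"turn": 0},
    {"fingers": 50,"dx": 0,"dy": 0,"dz": 0,"turn": 0},
    {"fingers": 50,"dx": 0,"dy": 0,"dz": 0,"turn": 0},
    {"fingers": 50,"dx": 0,"dy": 0,"dz": 0,"turn": 0},
  ],
  force=15,
)

```text
time: 18.08
eef_pos: [0.5529, -0.259, -0.0228]
ee_rot: [180.0, -0.0, 65.2]
contact_force: [-0.9, 0.3, 5.6]
width: 0.731
finger_force: 15.0
```

Call:
move_arm(
  steps=[
    {"fingers": 50,"dx": 0,"dy": 0,"dz": -10,"turn": 0},
    {"fingers": 50,"dx": 0,"dy": 0,"dz": -30,"turn": 0},
    {"fingers": 50,"dx": 0,"dy": 0,"dz": -30,"turn": 0},
    {"fingers": 50,"dx": 0,"dy": 0,"dz": -10,"turn": 0},
    {"fingers": 50,"dx": 0,"dy": 0,"dz": 0,"turn": 0},
  ],
)

```text
time: 18.7
eef_pos: [0.5527, -0.2589, 0.057]
ee_rot: [180.0, -0.0, 65.2]
contact_force: [1.3, 0.3, -0.7]
width: 0.731
finger_force: 15.0
```

```bash
python3 - <<'E'
from h import *
s=st()
s,p,d=grab('wrist','w11.png');held(s,d);tip(s,d)
parts('wrist',s,d,{'coarse':(.4536,-.214,.032)})
E
```

```text
18.7 [ 0.5527 -0.2589  0.057 ] [180.   -0.   65.2] F [ 1.3  0.3 -0.7] w 64.4 ff 15.0 [ 15.  50.  11.  99. -16.  32.  11.]
held centre tool mm [ 0.2 -0.2 29.6] z -54.0 1156 x rng -22.0 32.0
tip side -1 z max [-39.6 -31.8 -30. ] inner |y| [16.  21.3 46.8]
tip side 1 z max [-40.  -31.8 -30.2] inner |y| [15.8 21.2 46.3]
wrist coarse [ 0.4542 -0.2141  0.03  ] 1737 0.031 ((453.1984558105469, -214.08741760253906), 32.5527458190918)
```

View pics/w11.png

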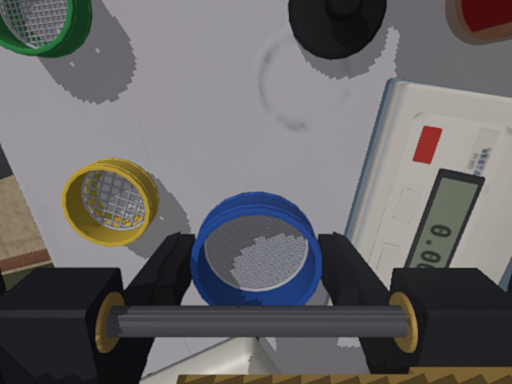

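Blue is held level at (256,255), with the pan rim as its target. I'll carry it over the pan.

Call:
move_arm(
  steps=[
    {"fingers": 50,"dx": 0,"dy": 0,"dz": -20,"turn": 0},
    {"fingers": 50,"dx": -15,"dy": -2,"dz": -20,"turn": 0},
    {"fingers": 50,"dx": -33,"dy": -5,"dz": 0,"turn": 0},
    {"fingers": 50,"dx": -36,"dy": -5,"dz": 0,"turn": 0},
    {"fingers": 50,"dx": -36,"dy": -5,"dz": 0,"turn": 0},
    {"fingers": 50,"dx": -36,"dy": -5,"dz": 0,"turn": 0},
    {"fingers": 50,"dx": -33,"dy": -4,"dz": 0,"turn": 0},
    {"fingers": 50,"dx": -20,"dy": -2,"dz": 0,"turn": 0},
    {"fingers": 50,"dx": 0,"dy": 0,"dz": 10,"turn": 0},
    {"fingers": 50,"dx": 0,"dy": 0,"dz": 8,"turn": 0},
    {"fingers": 50,"dx": 0,"dy": 0,"dz": 0,"turn": 0},
    {"fingers": 50,"dx": 0,"dy": 0,"dz": 0,"turn": 0},
  ],
)

```text
time: 20.25
eef_pos: [0.4403, -0.4359, 0.0785]
ee_rot: [-180.0, -0.0, 65.3]
contact_force: [-0.3, 0.6, -1.0]
width: 0.73
finger_force: 15.0
```

```bash
python3 - <<'E'
from h import *
s=st();print(delta(s,[.4397,-.4369,.0601]))
E
```

```text
20.25 [ 0.4403 -0.4359  0.0785] [-180.    -0.    65.3] F [-0.3  0.6 -1. ] w 64.3 ff 15.0 [ 35.  49.   9.  97. -12.  35.  27.]
[-1.2 -0.1 18.4]
```

Call:
move_arm(
  steps=[
    {"fingers": 50,"dx": -1.2,"dy": 0,"dz": 2,"turn": 0},
    {"fingers": 50,"dx": 0,"dy": 0,"dz": 4,"turn": 0},
    {"fingers": 50,"dx": 0,"dy": 0,"dz": 4,"turn": 0},
    {"fingers": 50,"dx": 0,"dy": 0,"dz": 4,"turn": 0},
    {"fingers": 50,"dx": 0,"dy": 0,"dz": 3,"turn": 0},
    {"fingers": 50,"dx": 0,"dy": 0,"dz": 1,"turn": 0},
    {"fingers": 50,"dx": 0,"dy": 0,"dz": 0,"turn": 0},
  ],
)

```text
time: 21.12
eef_pos: [0.4388, -0.438, 0.0608]
ee_rot: [-180.0, -0.0, 65.2]
contact_force: [-0.7, 0.0, 1.0]
width: 0.732
finger_force: 15.0
```

Call:
move_arm(
  steps=[
    {"fingers": 50,"dx": 0.5,"dy": 0,"dz": 1,"turn": 0},
    {"fingers": 50,"dx": 0,"dy": 0,"dz": 0.5,"turn": 0},
    {"fingers": 50,"dx": 0,"dy": 0,"dz": 0,"turn": 0},
  ],
)

```text
time: 21.5
eef_pos: [0.4389, -0.4379, 0.0605]
ee_rot: [180.0, 0.0, 65.2]
contact_force: [-2.5, 1.3, 9.4]
width: 0.729
finger_force: 15.0
```

Call:
move_arm(
  steps=[
    {"fingers": 78,"dx": 0,"dy": 0,"dz": 0,"turn": 0},
    {"fingers": 78,"dx": 0,"dy": 0,"dz": 0,"turn": 0},
    {"fingers": 78,"dx": 0,"dy": 0,"dz": 0,"turn": 0},
    {"fingers": 78,"dx": 0,"dy": 0,"dz": -20,"turn": 0},
    {"fingers": 78,"dx": 0,"dy": 0,"dz": -35,"turn": 0},
    {"fingers": 78,"dx": -25,"dy": 0,"dz": -30,"turn": 0},
    {"fingers": 78,"dx": -25,"dy": 0,"dz": 0,"turn": 0},
    {"fingers": 78,"dx": 0,"dy": 0,"dz": 0,"turn": 0},
  ],
)

```text
time: 22.5
eef_pos: [0.4165, -0.485, 0.1444]
ee_rot: [180.0, 0.1, 65.0]
contact_force: [-0.9, 0.5, 0.6]
width: 0.883
finger_force: 0.0
```

```bash
cat >> h.py <<'E'
def tilt(W,c,z):
    rr=np.hypot(W[...,0]-c[0],W[...,1]-c[1]);Q=W[(rr<.0315)&(rr>.029)&(abs(W[...,2]-z)<.006)]
    A=np.c_[Q[:,:2]-c,np.ones(len(Q))];b=np.linalg.lstsq(A,Q[:,2],rcond=None)[0];print('rim z',b[2].round(4),'slope deg',np.degrees(b[:2]).round(2))
E
python3 - <<'E'
from h import *
s=st()
s,p,d=grab('wrist','w12.png');parts('wrist',s,d,{'fine':(.4395,-.437,.115)});tilt(cloud('wrist',s,d),(.4395,-.437),.115)
print(delta(s,[.482,-.0797,.04]))
E
```

```text
22.5 [ 0.4165 -0.485   0.1444] [1.8e+02 1.0e-01 6.5e+01] F [-0.9  0.5  0.6] w 77.8 ff 0.0 [ 39.  45.  11.  91. -10.  45.  29.]
wrist fine [ 0.439  -0.4379  0.0298] 1678 0.1146 ((438.81048583984375, -438.1817321777344), 32.15336227416992)
rim z 0.114 slope deg [-0.25  0.07]
[ 395.2 -112.1  103.6]
```

The fine sieve is home and level, rim at 0.1146. Now the green one.

Call:
move_arm(
  steps=[
    {"fingers": 78,"dx": 25,"dy": -7,"dz": 0,"turn": 0},
    {"fingers": 78,"dx": 40,"dy": -11.5,"dz": 0,"turn": 0},
    {"fingers": 78,"dx": 40,"dy": -11.5,"dz": 0,"turn": 0},
    {"fingers": 78,"dx": 40,"dy": -11.5,"dz": 0,"turn": 0},
    {"fingers": 78,"dx": 40,"dy": -11.5,"dz": 0,"turn": 0},
    {"fingers": 78,"dx": 40,"dy": -11.5,"dz": 0,"turn": 0},
    {"fingers": 78,"dx": 40,"dy": -11.5,"dz": 0,"turn": 0},
    {"fingers": 78,"dx": 40,"dy": -11.5,"dz": 10,"turn": 0},
    {"fingers": 78,"dx": 40,"dy": -11.5,"dz": 20,"turn": 0},
    {"fingers": 78,"dx": 30,"dy": -9,"dz": 25,"turn": 0},
    {"fingers": 78,"dx": 20,"dy": -4,"dz": 25,"turn": 0},
    {"fingers": 78,"dx": 0,"dy": 0,"dz": 20,"turn": 0},
    {"fingers": 78,"dx": 0,"dy": 0,"dz": 0,"turn": 0},
    {"fingers": 78,"dx": 0,"dy": 0,"dz": 0,"turn": 0},
  ],
)

```text
time: 24.3
eef_pos: [0.4821, -0.0769, 0.0445]
ee_rot: [-180.0, -0.0, 65.2]
contact_force: [0.1, -0.2, 0.2]
width: 0.882
finger_force: 0.0
```

```bash
python3 - <<'E'
from h import *
s=st()
s,p,d=grab('wrist','w13.png');parts('wrist',s,d,{'med':(.482,-.0797,.032)})
print(delta(s,[.482,-.0797,-.022]))
E
```

```text
24.3 [ 0.4821 -0.0769  0.0445] [-180.    -0.    65.2] F [ 0.1 -0.2  0.2] w 77.7 ff 0.0 [ -1.  46.   7. 121. -21.  15.   0.]
wrist med [ 0.4818 -0.0789  0.0299] 1721 0.0311 ((481.4327697753906, -79.59016418457031), 32.30376434326172)
[-2.6  1.  66.5]
```

Call:
move_arm(
  steps=[
    {"fingers": 78,"dx": -2.1,"dy": 0.6,"dz": 10,"turn": 0},
    {"fingers": 78,"dx": 0,"dy": 0,"dz": 15,"turn": 0},
    {"fingers": 78,"dx": 0,"dy": 0,"dz": 15,"turn": 0},
    {"fingers": 78,"dx": 0,"dy": 0,"dz": 0,"turn": 0},
    {"fingers": 78,"dx": 0,"dy": 0,"dz": 0,"turn": 0},
  ],
)

```text
time: 24.98
eef_pos: [0.4817, -0.0796, 0.004]
ee_rot: [-180.0, 0.0, 65.2]
contact_force: [-0.1, -0.0, 0.9]
width: 0.886
finger_force: 0.0
```

```bash
python3 -c "
from h import *
s=st();print(delta(s,[.4819,-.0791,-.0205]))"
```

```text
24.98 [ 0.4817 -0.0796  0.004 ] [-180.     0.    65.2] F [-0.1 -0.   0.9] w 78.0 ff 0.0 [  1.  50.   5. 121. -22.   9.   1.]
[ 0.5 -0.  24.5]
```

Call:
move_arm(
  steps=[
    {"fingers": 78,"dx": 0.5,"dy": 0,"dz": 10,"turn": 0},
    {"fingers": 78,"dx": 0,"dy": 0,"dz": 10,"turn": 0},
    {"fingers": 78,"dx": 0,"dy": 0,"dz": 4,"turn": 0},
    {"fingers": 78,"dx": 0,"dy": 0,"dz": 0,"turn": 0},
    {"fingers": 50,"dx": 0,"dy": 0,"dz": 0,"turn": 0},
    {"fingers": 50,"dx": 0,"dy": 0,"dz": 0,"turn": 0},
    {"fingers": 50,"dx": 0,"dy": 0,"dz": 0,"turn": 0},
    {"fingers": 50,"dx": 0,"dy": 0,"dz": 0,"turn": 0},
  ],
  force=15,
)

```text
time: 25.98
eef_pos: [0.4822, -0.0791, -0.0196]
ee_rot: [180.0, -0.0, 65.2]
contact_force: [0.8, -0.3, 0.9]
width: 0.729
finger_force: 15.0
```

Call:
move_arm(
  steps=[
    {"fingers": 50,"dx": 0,"dy": 0,"dz": -10,"turn": 0},
    {"fingers": 50,"dx": 0,"dy": 0,"dz": -30,"turn": 0},
    {"fingers": 50,"dx": 0,"dy": 0,"dz": -35,"turn": 0},
    {"fingers": 50,"dx": 0,"dy": 0,"dz": -35,"turn": 0},
    {"fingers": 50,"dx": -15,"dy": 5,"dz": -25,"turn": 0},
    {"fingers": 50,"dx": -32,"dy": 10,"dz": -10,"turn": 0},
    {"fingers": 50,"dx": -36,"dy": 12,"dz": 0,"turn": 0},
    {"fingers": 50,"dx": -36,"dy": 12,"dz": 0,"turn": 0},
    {"fingers": 50,"dx": -36,"dy": 12,"dz": 0,"turn": 0},
    {"fingers": 50,"dx": -36,"dy": 12,"dz": 0,"turn": 0},
    {"fingers": 50,"dx": -36,"dy": 12,"dz": 0,"turn": 0},
    {"fingers": 50,"dx": -36,"dy": 12,"dz": 0,"turn": 0},
    {"fingers": 50,"dx": -36,"dy": 12,"dz": 0,"turn": 0},
    {"fingers": 50,"dx": -30,"dy": 9,"dz": 0,"turn": 0},
    {"fingers": 50,"dx": -15,"dy": 3,"dz": 0,"turn": 0},
    {"fingers": 50,"dx": 0,"dy": 0,"dz": 10,"turn": 0},
    {"fingers": 50,"dx": 0,"dy": 0,"dz": 5,"turn": 0},
    {"fingers": 50,"dx": 0,"dy": 0,"dz": 0,"turn": 0},
    {"fingers": 50,"dx": 0,"dy": 0,"dz": 0,"turn": 0},
  ],
)

```text
time: 28.35
eef_pos: [0.439, -0.437, 0.1102]
ee_rot: [-180.0, -0.0, 65.3]
contact_force: [-0.7, -1.1, -0.9]
width: 0.729
finger_force: 15.0
```

```bash
python3 - <<'E'
from h import *
s=st();t=open('h.py').read()
s,p,d=grab('wrist','w14.png')
W=cloud('wrist',s,d);M=R.from_euler('xyz',s['ee_rot'],degrees=True).as_matrix();t=(W-s['eef_pos'])@M
r=ring(t*[1,1,-1],(0,0),.046,.056,.024,.036);print('held',r[:3]);print(delta(s,[.439,-.4378,.0874]))
E
```

```text
28.35 [ 0.439  -0.437   0.1102] [-180.    -0.    65.3] F [-0.7 -1.1 -0.9] w 64.2 ff 15.0 [ 35.  46.  10.  96. -11.  39.  26.]
held (array([ 0.0004, -0.0002,  0.03  ]), 3303, np.float64(0.0506))
[-0.7  0.3 22.8]
```

Call:
move_arm(
  steps=[
    {"fingers": 50,"dx": -0.9,"dy": 0.4,"dz": 5,"turn": 0},
    {"fingers": 50,"dx": 0,"dy": 0,"dz": 4,"turn": 0},
    {"fingers": 50,"dx": 0,"dy": 0,"dz": 4,"turn": 0},
    {"fingers": 50,"dx": 0,"dy": 0,"dz": 4,"turn": 0},
    {"fingers": 50,"dx": 0,"dy": 0,"dz": 4,"turn": 0},
    {"fingers": 50,"dx": 0,"dy": 0,"dz": 2,"turn": 0},
    {"fingers": 50,"dx": 0,"dy": 0,"dz": 0.5,"turn": 0},
    {"fingers": 50,"dx": 0,"dy": 0,"dz": 0,"turn": 0},
  ],
)

```text
time: 29.4
eef_pos: [0.4384, -0.4388, 0.0876]
ee_rot: [-180.0, -0.0, 65.2]
contact_force: [-1.4, 1.9, 8.0]
width: 0.728
finger_force: 15.0
```

Seated with 8 N at the expected height. I'll release and rise.

Call:
move_arm(
  steps=[
    {"fingers": 78,"dx": 0,"dy": 0,"dz": 0,"turn": 0},
    {"fingers": 78,"dx": 0,"dy": 0,"dz": 0,"turn": 0},
    {"fingers": 78,"dx": 0,"dy": 0,"dz": 0,"turn": 0},
    {"fingers": 78,"dx": 0,"dy": 0,"dz": -20,"turn": 0},
    {"fingers": 78,"dx": 0,"dy": 0,"dz": -35,"turn": 0},
    {"fingers": 78,"dx": -25,"dy": 0,"dz": -30,"turn": 0},
    {"fingers": 78,"dx": -25,"dy": 0,"dz": 0,"turn": 0},
    {"fingers": 78,"dx": 0,"dy": 0,"dz": 0,"turn": 0},
  ],
)

```text
time: 30.4
eef_pos: [0.4158, -0.4863, 0.1719]
ee_rot: [180.0, 0.1, 65.0]
contact_force: [0.3, -0.1, -0.5]
width: 0.88
finger_force: 0.0
```

```bash
python3 - <<'E'
from h import *
s=st()
s,p,d=grab('wrist','w15.png');parts('wrist',s,d,{'med':(.4385,-.438,.139)});tilt(cloud('wrist',s,d),(.4385,-.438),.139)
print(delta(s,[.4541,-.214,.04]))
E
```

```text
30.4 [ 0.4158 -0.4863  0.1719] [1.8e+02 1.0e-01 6.5e+01] F [ 0.3 -0.1 -0.5] w 77.5 ff 0.0 [ 39.  43.  11.  89. -10.  49.  29.]
wrist med [ 0.4382 -0.4391  0.0298] 1623 0.1386 ((438.0067138671875, -439.6377258300781), 32.35716247558594)
rim z 0.1381 slope deg [-0.41  0.15]
[263.2 -80.5 131.4]
```

The medium sieve is home, rim at 0.1386. Now the yellow one.

Call:
move_arm(
  steps=[
    {"fingers": 78,"dx": 20,"dy": -6,"dz": 0,"turn": 0},
    {"fingers": 78,"dx": 38,"dy": -12,"dz": 0,"turn": 0},
    {"fingers": 78,"dx": 40,"dy": -12,"dz": 0,"turn": 0},
    {"fingers": 78,"dx": 40,"dy": -12,"dz": 0,"turn": 0},
    {"fingers": 78,"dx": 40,"dy": -12,"dz": 10,"turn": 0},
    {"fingers": 78,"dx": 40,"dy": -12,"dz": 25,"turn": 0},
    {"fingers": 78,"dx": 30,"dy": -10,"dz": 30,"turn": 0},
    {"fingers": 78,"dx": 13,"dy": -4.5,"dz": 30,"turn": 0},
    {"fingers": 78,"dx": 0,"dy": 0,"dz": 25,"turn": 0},
    {"fingers": 78,"dx": 0,"dy": 0,"dz": 10,"turn": 0},
    {"fingers": 78,"dx": 0,"dy": 0,"dz": 0,"turn": 0},
    {"fingers": 78,"dx": 0,"dy": 0,"dz": 0,"turn": 0},
  ],
)

```text
time: 31.95
eef_pos: [0.4544, -0.2138, 0.0424]
ee_rot: [179.9, -0.0, 65.2]
contact_force: [-0.2, -0.8, 0.1]
width: 0.889
finger_force: 0.0
```

```bash
python3 - <<'E'
from h import *
s=st()
s,p,d=grab('wrist','w16.png');parts('wrist',s,d,{'coarse':(.4541,-.214,.032)})
print(delta(s,[.4541,-.214,-.0205]))
E
```

```text
31.95 [ 0.4544 -0.2138  0.0424] [179.9  -0.   65.2] F [-0.2 -0.8  0.1] w 78.3 ff 0.0 [ 16.  46.   6. 118. -17.  16.  12.]
wrist coarse [ 0.4535 -0.2134  0.0299] 1735 0.0311 ((453.0452880859375, -214.09756469726562), 32.333587646484375)
[-0.4 -0.3 62.9]
```

Call:
move_arm(
  steps=[
    {"fingers": 78,"dx": 0,"dy": -0.7,"dz": 10,"turn": 0},
    {"fingers": 78,"dx": 0,"dy": 0,"dz": 15,"turn": 0},
    {"fingers": 78,"dx": 0,"dy": 0,"dz": 15,"turn": 0},
    {"fingers": 78,"dx": 0,"dy": 0,"dz": 12,"turn": 0},
    {"fingers": 78,"dx": 0,"dy": 0,"dz": 8,"turn": 0},
    {"fingers": 78,"dx": 0,"dy": 0,"dz": 2,"turn": 0},
    {"fingers": 78,"dx": 0,"dy": 0,"dz": 0,"turn": 0},
    {"fingers": 50,"dx": 0,"dy": 0,"dz": 0,"turn": 0},
    {"fingers": 50,"dx": 0,"dy": 0,"dz": 0,"turn": 0},
    {"fingers": 50,"dx": 0,"dy": 0,"dz": 0,"turn": 0},
    {"fingers": 50,"dx": 0,"dy": 0,"dz": 0,"turn": 0},
  ],
  force=15,
)

```text
time: 33.38
eef_pos: [0.4536, -0.2134, -0.02]
ee_rot: [180.0, -0.0, 65.2]
contact_force: [0.4, 0.1, 5.6]
width: 0.724
finger_force: 15.0
```

Call:
move_arm(
  steps=[
    {"fingers": 50,"dx": 0,"dy": 0,"dz": -10,"turn": 0},
    {"fingers": 50,"dx": 0,"dy": 0,"dz": -30,"turn": 0},
    {"fingers": 50,"dx": 0,"dy": 0,"dz": -35,"turn": 0},
    {"fingers": 50,"dx": 0,"dy": 0,"dz": -35,"turn": 0},
    {"fingers": 50,"dx": 0,"dy": 0,"dz": -35,"turn": 0},
    {"fingers": 50,"dx": -15,"dy": 6,"dz": -25,"turn": 0},
    {"fingers": 50,"dx": -32,"dy": 12,"dz": 0,"turn": 0},
    {"fingers": 50,"dx": -36,"dy": 14,"dz": 0,"turn": 0},
    {"fingers": 50,"dx": -36,"dy": 14,"dz": 0,"turn": 0},
    {"fingers": 50,"dx": -36,"dy": 14,"dz": 0,"turn": 0},
    {"fingers": 50,"dx": -36,"dy": 13,"dz": 0,"turn": 0},
    {"fingers": 50,"dx": -20,"dy": 7.6,"dz": 0,"turn": 0},
    {"fingers": 50,"dx": 0,"dy": 0,"dz": 10,"turn": 0},
    {"fingers": 50,"dx": 0,"dy": 0,"dz": 7,"turn": 0},
    {"fingers": 50,"dx": 0,"dy": 0,"dz": 0,"turn": 0},
    {"fingers": 50,"dx": 0,"dy": 0,"dz": 0,"turn": 0},
  ],
)

```text
time: 35.38
eef_pos: [0.4384, -0.4376, 0.1327]
ee_rot: [-180.0, -0.0, 65.3]
contact_force: [0.3, 0.0, -0.9]
width: 0.724
finger_force: 15.0
```

```bash
python3 - <<'E'
from h import *
s=st()
s,p,d=grab('wrist','w17.png')
W=cloud('wrist',s,d);M=R.from_euler('xyz',s['ee_rot'],degrees=True).as_matrix();t=(W-s['eef_pos'])@M
r=ring(t*[1,1,-1],(0,0),.046,.056,.024,.036);print('held',r[:3]);print(delta(s,[.4383,-.4388,.111]))
E
```

```text
35.38 [ 0.4384 -0.4376  0.1327] [-180.    -0.    65.3] F [ 0.3  0.  -0.9] w 63.8 ff 15.0 [ 35.  44.  11.  95. -11.  42.  26.]
held (array([ 0.0004, -0.0002,  0.03  ]), 3290, np.float64(0.051))
[-1.1  0.4 21.7]
```

Call:
move_arm(
  steps=[
    {"fingers": 50,"dx": -1.0,"dy": 0.5,"dz": 5,"turn": 0},
    {"fingers": 50,"dx": 0,"dy": 0,"dz": 4,"turn": 0},
    {"fingers": 50,"dx": 0,"dy": 0,"dz": 4,"turn": 0},
    {"fingers": 50,"dx": 0,"dy": 0,"dz": 4,"turn": 0},
    {"fingers": 50,"dx": 0,"dy": 0,"dz": 3,"turn": 0},
    {"fingers": 50,"dx": 0,"dy": 0,"dz": 2,"turn": 0},
    {"fingers": 50,"dx": 0,"dy": 0,"dz": 0,"turn": 0},
  ],
)

```text
time: 36.3
eef_pos: [0.4378, -0.4398, 0.1114]
ee_rot: [-180.0, -0.0, 65.2]
contact_force: [-0.6, 1.6, 3.0]
width: 0.722
finger_force: 15.0
```

Call:
move_arm(
  steps=[
    {"fingers": 50,"dx": 0,"dy": 0,"dz": 0.7,"turn": 0},
    {"fingers": 50,"dx": 0,"dy": 0,"dz": 0,"turn": 0},
    {"fingers": 78,"dx": 0,"dy": 0,"dz": 0,"turn": 0},
    {"fingers": 78,"dx": 0,"dy": 0,"dz": 0,"turn": 0},
    {"fingers": 78,"dx": 0,"dy": 0,"dz": 0,"turn": 0},
    {"fingers": 78,"dx": 0,"dy": 0,"dz": -20,"turn": 0},
    {"fingers": 78,"dx": 0,"dy": 0,"dz": -35,"turn": 0},
    {"fingers": 78,"dx": -30,"dy": 0,"dz": -30,"turn": 0},
    {"fingers": 78,"dx": -30,"dy": 0,"dz": 0,"turn": 0},
    {"fingers": 78,"dx": 0,"dy": 0,"dz": 0,"turn": 0},
  ],
)

```text
time: 37.55
eef_pos: [0.4105, -0.4969, 0.1952]
ee_rot: [180.0, 0.1, 64.9]
contact_force: [-1.4, 0.7, -0.8]
width: 0.884
finger_force: 0.0
```

```bash
python3 - <<'E'
from h import *
s=st()
s,p,d=grab('wrist','w18.png');parts('wrist',s,d,{'coarse':(.438,-.439,.163)});tilt(cloud('wrist',s,d),(.438,-.439),.163)
s,p2,d=grab('scene')
c=p2[90:310,130:400];c=cv2.resize(c,None,fx=1.5,fy=1.5);w=cv2.resize(p,None,fx=.75,fy=.75)
o=np.zeros((max(c.shape[0],w.shape[0]),c.shape[1]+w.shape[1],3),np.uint8);o[:c.shape[0],:c.shape[1]]=c;o[:w.shape[0],c.shape[1]:]=w
cv2.imwrite('pics/fin.png',o);print(o.shape)
E
```

```text
37.55 [ 0.4105 -0.4969  0.1952] [1.80e+02 1.00e-01 6.49e+01] F [-1.4  0.7 -0.8] w 77.9 ff 0.0 [ 40.  42.  12.  87. -10.  52.  30.]
wrist coarse [ 0.4376 -0.4403  0.0298] 1694 0.1626 ((437.3385925292969, -440.4649353027344), 32.460567474365234)
rim z 0.1622 slope deg [-0.27  0.36]
(330, 789, 3)
```

View pics/fin.png

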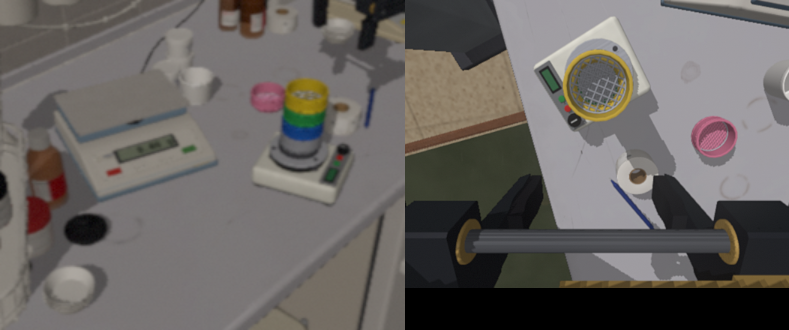

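The stack stands upright on the shaker, silver, blue, green, yellow from the bottom up, at (305,120). Its top rim is level at 0.1626 m, the lid and dishes are where they were, and the gripper is clear. I'll hand it in.

```bash
python3 -c "
from rig import arm
print(arm.job_done())"
```

```text
the job is handed in; nothing more can be done
None
```

The sieve stack is built on the shaker in the order asked (pan, fine blue, medium green, coarse yellow), each part level and at its home height; I handed it in at about 38 s with the lid, the pink look-alike and the other things left alone.

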